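# Close up the loaded glass plate press

### The arm

A 7-joint arm with a two-finger parallel gripper is mounted at the origin on a cart in front of the work surface, level with it; the furniture and walls round the work are solid. World frame = base frame: x ahead of the robot, y to its left, z up, the work surface at z = 0. Lengths are in m, angles in rad, forces in N, time in s.
With the tool pointing down it reaches from about 0.425 to 0.825 m from the base axis. Payload 3.6 kg.
Tool frame: the origin (TCP) lies on the centre line of the jaws, within the pads' length; the fingertips stand 22 mm ahead of it and the grasp point (between the pads) lies 3 mm ahead of it; z points along the fingers, y is the line along which they close (so a half turn about z gives the same grasp; the last joint's range is limited). The gripper opens to 85 mm and grips with 20 to 120 N. Pads are 22 mm wide; open, the fingers measure 114 mm over their backs; the gripper's body (76 mm by 85 mm) begins 54 mm behind the grasp point. The pads swing forward as they close: fully open they stand 13 mm farther back than shut.
Start: joints at [1.236, 0.615, -0.013, 1.423, 0.008, 1.103, -0.04], TCP at [0.197, -0.619, 0.253] pointing down, gripper open.
Joint ranges: [-3.12, 3.12], [-0.3, 2.06], [-1.34, 1.32], [0.26, 2.42], [-1.36, 4.5], [0.01, 1.98], [-2.84, 2.84]. Speed limits (rad/s): [2.79, 2.79, 3.14, 3.14, 3.14, 3.14, 3.14].

### API

Orientations are given as [roll, pitch, yaw] about the fixed x, y, z axes, in that order (R = Rz(yaw) Ry(pitch) Rx(roll)).
In Python, from rig import arm gives the robot as it stands.
- The arm moves only by the tool play_rows, never from a script. Its argument "commands" is one flat list of numbers, 7 for each row, row after row: the turn, a rotation vector about the tool's x, y, z scaled (see below), then the shift along the tool's x, y, z scaled (see below), then the closure, from -1 (fully open) to 1 (shut), so that 0 is half open. A call has 1 to 20 rows; each row is the pose to reach, as a shift and turn from the pose commanded when the call began, along the tool's axes at that moment; what a row does not reach only later rows make up. The controller multiplies each number of a shift by 0.2 m and each number of a turn by 90 degrees. A row lasts 1/8 s, in which the tool goes at most 62.5 mm and 10.7 degrees, less where a joint would pass 70% of its speed; a pose out of reach is approached as far as the arm can. A call with a number of a shift or a turn outside -1 to 1 is refused whole. A call with a gripper value outside its range is refused whole. The fingers move at their own pace and stop on an object; the grip force is fixed at half the most. Time passes only in rows, so rows that repeat a pose let the fingers close. It gives the time, the measured TCP pose, the force, the opening and the grip force at its end, in the units of the state.
- arm.get_state(): the state, without advancing time (a new reading comes with each control period).
- arm.capture(name): name is "scene" or "top"; returns the picture (480x640x3 uint8, red, green, blue); there is no depth.
- arm.calibration(name): a dict with "mtx" (3x3 intrinsics, pixels), "k1" (the pictures are not rectified: a ray, as slopes to the right and down, at radius r is drawn at 1 + k1 r^2 times it, then the intrinsics apply), "rvec" (rotation vector, rad) and "tvec" (3), from world to camera coordinates, as OpenCV has them. Camera axes: x right, y down, z forward; pixel columns grow to the right and rows downward; lengths in m; the calibration is good to about 2 mm. A picture is of the moment at which its call begins. calibration takes no time and is no camera call.
- arm.sign_off(): hands the job in; it is judged then, once.
The state is a dict: "t": time; "joint_positions": joint angles; "qd": joint speeds; "joint_efforts": joint torques, N m; "eef_pos": TCP position; "ee_rot": TCP orientation; "wrist_force": force on the tool from outside, world axes, zero at the start; "wrist_torque": the same for the moment, N m; "finger_gap": finger opening in m; "grasp_force": force on a finger pad.
Only numpy, scipy, OpenCV 4.12 (cv2) and the standard library are available. Lean on these libraries where they do the work, as an engineer would, in place of code of your own. Each camera call takes 0.05 s, during which the arm holds its last target. There are 200 camera calls.

### The job

The glass plates are already stacked in the press: close it up. Pull the pressure lid out of its spring-clip dock by the handle, lay it flat on the plates between the guides of the press, then swing the clamp bail over and press its paddle down until the two feet bear firmly on the lid and the bail holds by itself when you let go. Press firmly but do not crack the glass, and leave the bottle, the timer and the tape roll where they are.

Things in the scene. Friction and masses are not known exactly. Their poses are not given: they have to be found in the camera images.
- press: fixed press: grey base 104 x 160 mm. Origin: centre of the plate bay, on the bench; z up. Thin aluminium guides round the bay, inner faces at x = +-34.75 mm (near y = +-32) and y = +-48.75 mm (near x = +-23): 1.75 mm play for the lid. They are straight up to z = 62 mm, flared outward to z = 71. The glass lies at z = 12 to 47 mm on a sprung bed plate that gives up to 4 mm
- press_seat (a point): where the lid's origin belongs when it lies home on the glass: on the press axis, 47 mm above the bench
- glass_stack: stack of green glass plates 60 x 88 x 35 mm, 0.4 kg, loose in the bay. Origin: centre of its underside
- lid: pressure lid, 0.15 to 0.25 kg: plate 66 (x) x 94 (y) x 10 mm with a central raised black bar handle 16 mm wide (x), 62 mm long (y), z = 34 to 48 mm over the underside. Same after a half turn. Origin: centre of the underside, z up. Starts parked in the dock, underside 10 mm above the bench; must end with its x along the press's x (either way)
- dock: grey parking dock, fixed, 90 x 146 mm, floor 10 mm high. Origin: centre of its underside. At each end (y = +-49 mm, up to 48 mm above the bench) a sprung steel clip reaches 3 mm over the lid's end edge; pulling the lid straight up springs the clips aside (about 10 to 15 N in all)
- bail (a joint): angle of the clamp bail (rad), hinged about the press's x: two arms (x = +-24 mm) and a black paddle. 0: level, paddle towards the press's -y; 1.57: upright; starts at 1.88 to 2.05, leaning to +y. Stiff (8 N at the paddle), stays where left, no click. The feet meet a lid lying home anywhere from -0.06 to 0.06. Then 13 to 20 N at the paddle holds firmly; over 30 N cracks glass
- bail_paddle (a point): centre of the bail's paddle: 84 mm wide (along press x), 45 mm long (125 to 170 mm from the hinge), 9 mm thick. The bail's two rubber feet are 66 mm from the hinge, on a cross yoke screwed up or down differently each time: 21 to 29 mm below the arms
- bail_hinge (a point): centre of the bail's hinge axis, on the press at x = 0, y = +66 mm, z = 82 mm
- brown_bottle: brown reagent bottle, 54 x 54 x 93 mm, bystander. Origin: centre of its underside
- timer: flat white timer, 62 x 62 x 15 mm, bystander. Origin: centre of its underside
- tape_roll: roll of label tape lying flat, 104 x 102 x 25 mm, bystander. Origin: centre of its underside
There are look-alikes about, which are no part of the job. Leave any yellow look-alike of the glass_stack alone.

How it is judged:
On the way, in this order (a step that is already met when the one before it is completed fails the run):
1. the lid is out of its dock (z of lid in the frame of dock above 0.05 m), for 0.1 s.
2. the lid lies home on the glass between the guides, the bail still up (z of lid in the frame of press between 0.04 and 0.05 m and horizontal distance between lid and press_seat below 0.005 m and angle between the x axis of lid and the x axis of press, either way round below 0.08 rad and angle between lid's own z axis and vertical below 0.04 rad and value of joint bail above 0.6 rad), for 0.3 s.
At the end, for the whole second after the job is handed in: The lid lies home on the glass (within 5 mm of its seat sideways, at most 3 mm above and 7 mm below it, turned less than 0.08 rad and level to 0.04 rad), the bail is down (under 0.13 rad), at rest, and by itself keeps the lid pressed on the glass with more than 8 N (lid weight included) (z of lid in the frame of press between 0.04 and 0.05 m and horizontal distance between lid and press_seat below 0.005 m and angle between the x axis of lid and the x axis of press, either way round below 0.08 rad and angle between lid's own z axis and vertical below 0.04 rad and contact force between lid and glass_stack above 8 N and value of joint bail below 0.13 rad and velocity of joint bail below 0.05 rad/s and linear speed of lid below 0.02 m/s); the robot touches nothing.
It fails at once if the glass was cracked: over 60 N between lid and glass (contact force between lid and glass_stack above 60 N).
It fails at once if the brown bottle was pushed more than 40 mm (distance of brown_bottle from where it was at the start of the episode above 0.04 m).
It fails at once if the timer was pushed more than 40 mm (distance of timer from where it was at the start of the episode above 0.04 m).
It fails at once if the tape roll was pushed more than 40 mm (distance of tape_roll from where it was at the start of the episode above 0.04 m).
It also fails if it takes over 64 s, if anything falls off the work surface, if the arm or the gripper's body presses on something with over 40 N, if the wrist force passes 120 N, or if a joint passes its speed limit or range.

## Working session

There is one attempt and no reset: what is moved stays moved. The work goes in short steps, Python scripts to look and compute and a tool call to move; the robot and the scene stay as the last step left them, time stands still between calls to the robot, and variables do not carry over. Pictures are saved under pics/ and viewed, at most 10 in all, crops included, and the job is handed in when it is done.

Besides the shell and the picture viewer there is one more tool, called after "Call:" by a JSON object that holds its "method" and its "body". play_rows: Moves the arm, as the interface text tells. Its arguments: {"type":"object","properties":{"commands":{"type":"array","items":{"type":"number","minimum":-1,"maximum":1}}},"required":["commands"]}

```bash
mkdir -p pics; ls; python3 - <<'E'
from rig import arm
import cv2
for n in("scene","top"):
    cv2.imwrite(f"pics/{n}0.png",arm.capture(n)[:,:,::-1]); c=arm.calibration(n); print(n,c)
print(arm.get_state())
E
```

```text
pics
scene {'mtx': array([[504.67009639,   0.        , 324.25189546],
       [  0.        , 504.67009639, 239.03998946],
       [  0.        ,   0.        ,   1.        ]]), 'k1': -0.06779503283198547, 'rvec': array([ 0.65379966, -2.65494908,  1.11912711]), 'tvec': array([0.3981598 , 0.27772862, 1.14164381])}
top {'mtx': array([[433.79505866,   0.        , 324.10342937],
       [  0.        , 433.79505866, 241.58610385],
       [  0.        ,   0.        ,   1.        ]]), 'k1': -0.05816313720624768, 'rvec': array([ 2.17980822, -2.16494081,  0.11370002]), 'tvec': array([-0.11499264,  0.52569806,  1.1474174 ])}
{'t': 0.1, 'joint_positions': array([ 1.23649994,  0.61585808, -0.01261464,  1.42475896,  0.00804872,
        1.10342063, -0.04040734]), 'qd': array([ 1.04746806e-03, -4.85573890e-04,  9.46068579e-04, -3.35157565e-03,
       -8.06634827e-05, -3.11296723e-04,  1.99414199e-03]), 'joint_efforts': array([ 2.45679497e-03, -4.70379853e+01,  2.60451157e-01, -1.71570432e+01,
        1.00808180e-02,  5.80880995e-03,  6.03104510e-06]), 'eef_pos': array([ 0.19674918, -0.61882501,  0.25222411]), 'ee_rot': array([-3.13919614e+00, -1.32244438e-05,  3.07829960e-01]), 'wrist_force': array([-0.3755363 , -0.28396044,  0.0229717 ]), 'wrist_torque': array([-0.03880709,  0.08066018, -0.04556203]), 'grasp_force': 0.0, 'finger_gap': 0.08499613660339345}
```

View pics/scene0.png

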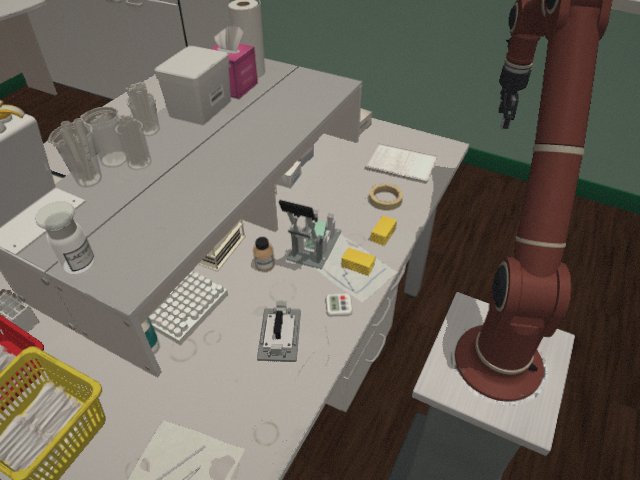

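View pics/top0.png

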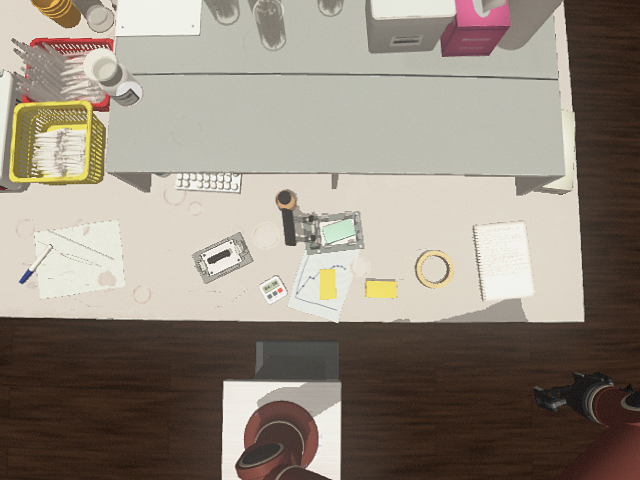

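The top view shows the lid in its dock at (222,257), the press with green glass at (335,232), and the bail leaning left to a paddle at (290,226). The bottle is at (287,200), the timer at (273,289), the tape at (435,268) and the yellow look-alikes at (328,284) and (381,289). The only thing that could be mistaken for the lid is the keyboard-like rack at (208,182). The lid is the white plate with the black bar at (222,257).

```bash
cat > h.py <<'E'
import numpy as np, cv2
from scipy.spatial.transform import Rotation as R
from rig import arm
C={n:arm.calibration(n) for n in("scene","top")}
def dist(c): return np.array([c['k1'],0,0,0,0.])
def proj(n,P):
    c=C[n]; return cv2.projectPoints(np.array(P,float).reshape(-1,3),c['rvec'],c['tvec'],c['mtx'],dist(c))[0].reshape(-1,2)
def px(n,uv,z):
    "pixel -> world at height z"
    c=C[n]; u=cv2.undistortPoints(np.array(uv,float).reshape(-1,1,2),c['mtx'],dist(c)).reshape(-1,2)
    M=cv2.Rodrigues(c['rvec'])[0]; o=-M.T@c['tvec']; d=np.c_[u,np.ones(len(u))]@M
    return o+d*((np.broadcast_to(z,len(u))-o[2])/d[:,2])[:,None]
def crop(n,name,x,y,w,h,k):
    im=arm.capture(n)[:,:,::-1]; cv2.imwrite(f"pics/{name}.png",cv2.resize(im[y:y+h,x:x+w],None,fx=k,fy=k,interpolation=cv2.INTER_CUBIC))
E
python3 - <<'E'
from h import *
crop("top","topA",180,170,200,140,4)
crop("scene","scA",240,180,160,190,3)
E
```

```text
(no output)
```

View pics/topA.png

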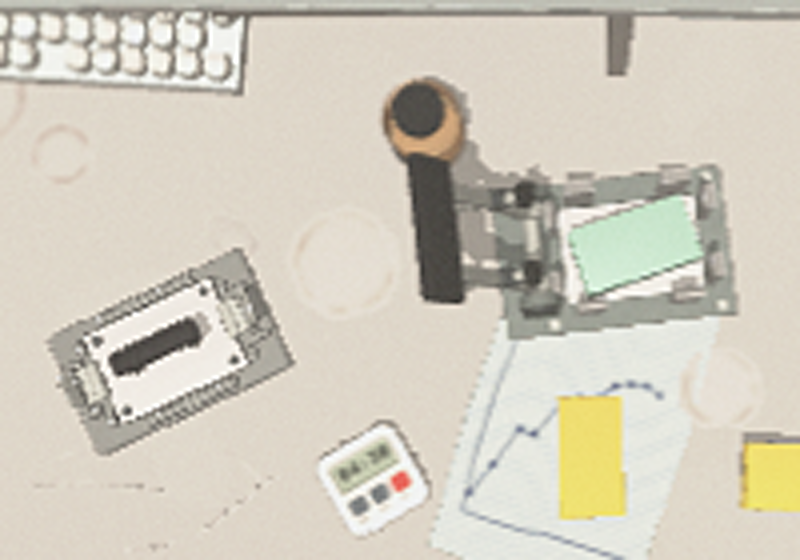

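View pics/scA.png

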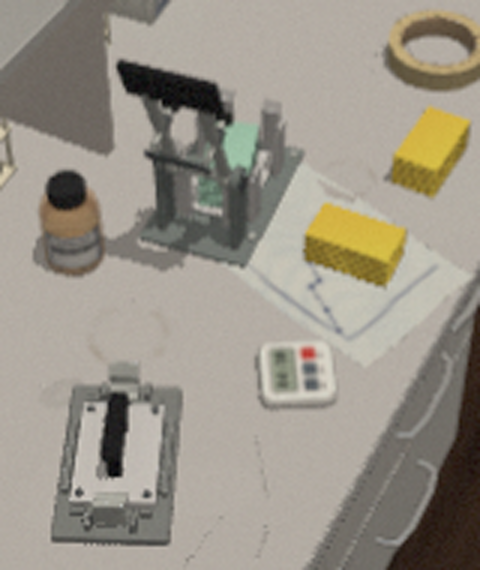

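The crops confirm the lid (white plate with black bar) in its dock, centred at about topA (172,350). The press base corners are at topA (508,338), (737,312) and (718,168), and the bail paddle is at about (437,228).

```bash
cat >> h.py <<'E'
from scipy.optimize import least_squares
def fit(w,l,obs,x0):
    "obs: (cam,[pix],[corner signs sx,sy],z)"
    def f(p,full=False):
        c,s=np.cos(p[2]),np.sin(p[2]); r=[]
        for n,uv,sg,z in obs:
            q=np.array(sg)*[w/2,l/2]; P=np.c_[p[0]+c*q[:,0]-s*q[:,1],p[1]+s*q[:,0]+c*q[:,1],np.full(len(q),z)]
            r.append((proj(n,P)-np.array(uv)).ravel())
        return np.concatenate(r)
    s=least_squares(f,x0,loss='soft_l1'); return s.x,f(s.x).round(1)
E
python3 - <<'E'
from h import *
T=lambda a:np.array(a)/4.+[180,170]
S=lambda a:np.array(a)/3.+[240,180]
g=px("top",T([(172,350),(620,250),(437,228),(425,108),(372,478)]),[.01,.02,.2,.09,.015]); print(g.round(4))
# dock: y long axis toward image left; x up
d=[("top",T([(48,340),(240,247),(295,358),(105,455)]),[(1,1),(1,-1),(-1,-1),(-1,1)],.01)]
ds=[("scene",S([(73,387),(181,387),(168,543),(52,540)]),[(1,-1),(-1,-1),(-1,1),(1,1)],.01)]
x0=[g[0,0],g[0,1],.4]
for o in(d,ds,d+ds): print(*fit(.09,.146,o,x0))
for z in(.008,.012):
  p=[("top",T([(508,338),(737,312),(718,168)]),[(-1,1),(-1,-1),(1,-1)],z)]
  ps=[("scene",S([(138,243),(245,265),(302,150)]),[(1,1),(-1,1),(-1,-1)],z)]
  for o in(p,p+ps): print('press',z,*fit(.104,.160,o,[g[1,0],g[1,1],.1]))
# handle top ends and lid corners
print(px("top",T([(113,362),(200,328)]),.058).round(4)) 
M=cv2.Rodrigues(C['top']['rvec'])[0];print(-M.T@C['top']['tvec'])
# shelf front edge height: scene & top same corner (shelf left-front corner)
E
```

```text
[[ 0.4823  0.1653  0.01  ]
 [ 0.5522 -0.141   0.02  ]
 [ 0.5424 -0.0298  0.2   ]
 [ 0.6354 -0.0124  0.09  ]
 [ 0.3964  0.026   0.015 ]]
[0.48261108 0.16536628 0.47674954] [ 0.1 -0.2 -0.3 -0.9  0.3  0.5 -0.1  0.4]
[0.47770862 0.17276498 0.4565528 ] [-0.4 -0.4  0.2  0.4  0.7 -0.  -0.5 -0. ]
[0.48057847 0.16830815 0.46022811] [-0.9  0.  -0.9  0.1 -0.9  1.8 -1.7  0.9 -0.5 -2.  -0.  -1.3  0.7 -2.1
 -0.3 -2. ]
press 0.008 [ 0.55264951 -0.13669979  0.11870271] [-0.5  0.3  0.1  0.3  0.3 -0.8]
press 0.008 [ 0.5515509  -0.13456391  0.12980536] [-1.1  1.  -0.5  0.4 -0.7 -0.7 -0.3 -3.4  0.1 -1.   0.6 -1.3]
press 0.012 [ 0.55226708 -0.13646543  0.11879327] [-0.7  0.4  0.2  0.3  0.4 -0.9]
press 0.012 [ 0.55104177 -0.13391597  0.12943653] [-1.4  1.1 -0.6  0.5 -0.8 -0.8 -0.3 -4.3  0.1 -1.8  0.7 -2.1]
[[0.4712 0.1931 0.058 ]
 [0.494  0.1362 0.058 ]]
[ 0.4094011  -0.10626402  1.1946745 ]
```

```bash
cat >> h.py <<'E'
def cmd(tp,ty,p0=None,y0=None,rp=None):
    "numbers for tool-down target from the present (or given) pose"
    s=arm.get_state(); p0=s['eef_pos'] if p0 is None else np.array(p0)
    A=R.from_euler('xyz',s['ee_rot'] if y0 is None else [np.pi,0,y0]); B=R.from_euler('xyz',[np.pi,0,ty])
    return np.r_[(A.inv()*B).as_rotvec()/(np.pi/2),A.inv().apply(np.array(tp)-p0)/.2].round(3)
def blob(im,x,y,w,h,thr):
    g=(im[y:y+h,x:x+w].max(2)<thr).astype(np.uint8)
    n,l,st,ce=cv2.connectedComponentsWithStats(g); i=1+st[1:,4].argmax()
    pts=np.argwhere(l==i)[:,::-1].astype(np.float32); r=cv2.minAreaRect(pts)
    return pts.mean(0)+[x,y],st[i,4],r[1],r[2],cv2.boxPoints(r)+[x,y]
def tri(a,b):
    f=lambda P:np.r_[proj("top",P)[0]-a,proj("scene",P)[0]-b]
    s=least_squares(f,[.5,0,.1]); return s.x.round(4),s.fun.round(2)
E
python3 - <<'E'
from h import *
t=arm.capture("top"); s=arm.capture("scene")
a=blob(t,203,244,32,24,75); b=blob(s,270,305,20,38,75); print(a,b,sep='\n'); print('handle',tri(a[0],b[0]))
print('yaw',[px("top",q,.058).round(4).tolist() for q in [a[4]]])
a=blob(t,280,208,20,40,75); b=blob(s,276,198,45,30,75); print(a,b,sep='\n'); print('paddle',tri(a[0],b[0]))
W=[((.33,-.45,.36),.65),((.45,-.27,.36),1.1),((.46,-.07,.38),1.6),((.48,.12,.28),2.03)]
p,y=None,None
for q,yy in W: print(cmd(q,yy,p,y)); p,y=q,yy
print(px("top",[(335,178)],[.3]))
E
```

```text
(array([216.8125, 259.8125]), np.int32(16), (1.257174015045166, 15.644838333129883), 65.224853515625, array([[209.79512262, 262.55609703],
       [224.        , 255.99999905],
       [224.52682877, 257.14146233],
       [210.32195091, 263.69755936]]))
(array([277.7166667 , 323.98333359]), np.int32(180), (27.0, 8.0), 90.0, array([[274., 311.],
       [282., 311.],
       [282., 338.],
       [274., 338.]]))
handle (array([0.4764, 0.1738, 0.0498]), array([-0.47, -1.07,  1.  ,  0.15]))
yaw [[[0.4658, 0.1888, 0.058], [0.4834, 0.1518, 0.058], [0.4804, 0.1503, 0.058], [0.4628, 0.1873, 0.058]]]
(array([289.20769215, 221.80769253]), np.int32(130), (31.378582000732422, 8.825225830078125), 78.69007110595703, array([[281.61538577, 209.07692242],
       [290.26923084, 207.34615421],
       [296.42307663, 238.11538696],
       [287.76923084, 239.84615326]]))
(array([297.22826004, 209.62771702]), np.int32(368), (40.73539733886719, 11.88338851928711), 15.52410888671875, array([[276.42120552, 210.28366947],
       [279.60172081, 198.83381081],
       [318.85100555, 209.73638821],
       [315.67048645, 221.18624687]]))
paddle (array([ 0.547 , -0.0331,  0.211 ]), array([ 1.13,  2.58, -2.89, -0.44]))
[-0.001 -0.    -0.218  0.891 -0.605 -0.535]
[ 0.     0.    -0.286  1.022 -0.353 -0.   ]
[ 0.     0.    -0.318  0.914 -0.409 -0.1  ]
[-0.     0.    -0.274  0.947  0.128  0.5  ]
[[ 0.63385616 -0.13226003  0.3       ]]
```

Call:
{"method": "play_rows", "body": {"commands": [0,0,-0.22,0.89,-0.6,-0.53,-1,0,0,-0.22,0.89,-0.6,-0.53,-1,0,0,-0.22,0.89,-0.6,-0.53,-1,0,0,-0.22,0.89,-0.6,-0.53,-1]}}

```text
t: 0.8
eef_pos: [0.3319, -0.4491, 0.3607]
ee_rot: [3.14, -0.001, 0.655]
wrist_force: [0.8, -0.7, -0.1]
finger_gap: 0.0854
grasp_force: 0.0
```

Call:
{"method": "play_rows", "body": {"commands": [0,0,-0.29,1,-0.35,0,-1,0,0,-0.29,1,-0.35,0,-1,0,0,-0.29,1,-0.35,0,-1,0,0,-0.29,1,-0.35,0,-1]}}

```text
t: 1.3
eef_pos: [0.4487, -0.2693, 0.3598]
ee_rot: [3.141, -0.002, 1.117]
wrist_force: [-0.6, -0.6, -0.1]
finger_gap: 0.0857
grasp_force: 0.0
```

Call:
{"method": "play_rows", "body": {"commands": [0,0,-0.32,0.91,-0.41,-0.1,-1,0,0,-0.32,0.91,-0.41,-0.1,-1,0,0,-0.32,0.91,-0.41,-0.1,-1,0,0,-0.32,0.91,-0.41,-0.1,-1]}}

```text
t: 1.8
eef_pos: [0.4542, -0.0693, 0.3804]
ee_rot: [3.139, -0.001, 1.621]
wrist_force: [0.7, -1.0, -0.6]
finger_gap: 0.0853
grasp_force: 0.0
```

Call:
{"method": "play_rows", "body": {"commands": [0,0,-0.27,0.95,0.13,0.5,-1,0,0,-0.27,0.95,0.13,0.5,-1,0,0,-0.27,0.95,0.13,0.5,-1,0,0,-0.27,0.95,0.13,0.5,-1,0,0,-0.27,0.95,0.13,0.5,-1]}}

```text
t: 2.42
eef_pos: [0.4719, 0.1176, 0.2782]
ee_rot: [-3.139, -0.001, 2.039]
wrist_force: [-0.0, -0.6, -0.5]
finger_gap: 0.085
grasp_force: 0.0
```

```bash
python3 - <<'E'
from h import *
print(cmd((.481,.167,.115),2.035))
E
```

```text
[-0.001 -0.001  0.002  0.199  0.154  0.816]
```

Call:
{"method": "play_rows", "body": {"commands": [0,0,0,0.2,0.154,0.816,-1,0,0,0,0.2,0.154,0.816,-1,0,0,0,0.2,0.154,0.816,-1,0,0,0,0.2,0.154,0.816,-1,0,0,0,0.2,0.154,0.816,-1]}}

```text
t: 3.05
eef_pos: [0.4835, 0.1647, 0.1177]
ee_rot: [3.139, 0.002, 2.033]
wrist_force: [-0.2, -0.3, 0.6]
finger_gap: 0.0854
grasp_force: 0.0
```

```bash
cat >> h.py <<'E'
def pair(name,rt,rs,k):
    o=[]
    for n,(x,y,w,h) in(("top",rt),("scene",rs)):
        o.append(cv2.resize(arm.capture(n)[y:y+h,x:x+w,::-1],None,fx=k,fy=k,interpolation=cv2.INTER_CUBIC))
    cv2.imwrite(f"pics/{name}.png",np.hstack(o))
E
python3 - <<'E'
from h import *
pair("g1",(190,220,80,90),(240,260,80,90),5)
s=arm.get_state();print(s['eef_pos'],s['ee_rot'],s['joint_positions'])
E
```

```text
[0.48363343 0.16507397 0.1183448 ] [3.13751468e+00 1.53006381e-03 2.03331398e+00] [-0.04824071  0.63341985 -0.49078882  1.96281252  0.47758939  0.65615491
 -0.38040824]
```

View pics/g1.png

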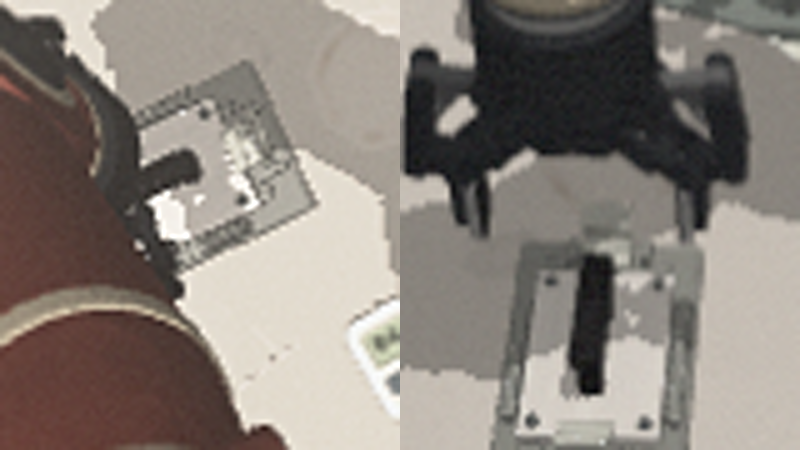

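Scene half: the fingertips are at (480,232) and (688,232), and the handle runs from (597,258) to (588,385). Next I compare these with projections.

```bash
python3 - <<'E'
from h import *
s=arm.get_state();p=s['eef_pos'];A=R.from_euler('xyz',s['ee_rot'])
v=lambda q:(np.array(q)-[240,260])*5+[400,0]
w=A.apply([[0,.045,.006],[0,-.045,.006],[0,0,.009]])+p
print(v(proj("scene",w)).round())
for th in(.46,.475):
  for c in((.4826,.1653),(.4806,.1683),(.4777,.1728)):
    e=np.array([-np.sin(th),np.cos(th)])
    print(th,c,v(proj("scene",[[c[0]+k*e[0],c[1]+k*e[1],.058] for k in(-.031,0,.031)])).round().tolist())
u=lambda q:(np.array(q)/5)+[190,220]
print(px("top",u([(195,160)]),.058), px("top",u([(245,62),(318,203)]),.01))
E
```

```text
[[480. 214.]
 [682. 218.]
 [581. 221.]]
0.46 (0.4826, 0.1653) [[596.0, 238.0], [591.0, 292.0], [585.0, 347.0]]
0.46 (0.4806, 0.1683) [[597.0, 244.0], [591.0, 298.0], [585.0, 354.0]]
0.46 (0.4777, 0.1728) [[597.0, 253.0], [591.0, 307.0], [585.0, 363.0]]
0.475 (0.4826, 0.1653) [[595.0, 238.0], [591.0, 292.0], [586.0, 347.0]]
0.475 (0.4806, 0.1683) [[596.0, 244.0], [591.0, 298.0], [586.0, 354.0]]
0.475 (0.4777, 0.1728) [[596.0, 253.0], [591.0, 307.0], [586.0, 363.0]]
[[0.49400266 0.13884344 0.058     ]] [[0.55189384 0.12307703 0.01      ]
 [0.47450323 0.08100934 0.01      ]]
```

```bash
python3 - <<'E'
from h import *
print(cmd((.4825,.1655,.054),2.04))
E
```

```text
[ 0.003  0.001 -0.004  0.005 -0.005  0.322]
```

Call:
{"method": "play_rows", "body": {"commands": [0,0,0,0,0,0.16,-1,0,0,0,0,0,0.32,-1,0,0,0,0,0,0.32,-1,0,0,0,0,0,0.32,-1]}}

```text
t: 3.65
eef_pos: [0.4832, 0.1662, 0.054]
ee_rot: [3.138, 0.0, 2.035]
wrist_force: [-0.1, -0.0, 0.5]
finger_gap: 0.0852
grasp_force: 0.0
```

Call:
{"method": "play_rows", "body": {"commands": [0,0,0,0,0,0,1,0,0,0,0,0,0,1,0,0,0,0,0,0,1,0,0,0,0,0,0,1,0,0,0,0,0,0,1,0,0,0,0,0,0,1,0,0,0,0,0,0,1,0,0,0,0,0,0,1]}}

```text
t: 4.65
eef_pos: [0.4823, 0.1662, 0.0525]
ee_rot: [3.141, 0.0, 2.036]
wrist_force: [-0.1, 0.1, 5.7]
finger_gap: 0.015
grasp_force: 59.2
```

Call:
{"method": "play_rows", "body": {"commands": [0,0,0,0,0,-0.05,1,0,0,0,0,0,-0.1,1,0,0,0,0,0,-0.15,1,0,0,0,0,0,-0.2,1,0,0,0,0,0,-0.3,1,0,0,0,0,0,-0.45,1,0,0,0,0,0,-0.6,1,0,0,0,0,0,-0.6,1,0,0,0,0,0,-0.6,1]}}

```text
t: 5.78
eef_pos: [0.4814, 0.1654, 0.1717]
ee_rot: [-3.14, 0.0, 2.036]
wrist_force: [0.5, 0.3, -2.5]
finger_gap: 0.0151
grasp_force: 60.1
```

```bash
python3 - <<'E'
from h import *
pair("g2",(190,220,80,90),(240,220,80,110),5) if 0 else None
crop("scene","g2",220,200,130,140,5)
s=arm.get_state();print(s['eef_pos'],s['ee_rot'],s['wrist_force'],s['wrist_torque'])
E
```

```text
[0.48118719 0.16533235 0.17126517] [-3.13927210e+00  1.07070922e-04  2.03562213e+00] [ 1.04810023  0.15287757 -2.92643859] [-0.04588595  0.00104501 -0.00393814]
```

View pics/g2.png

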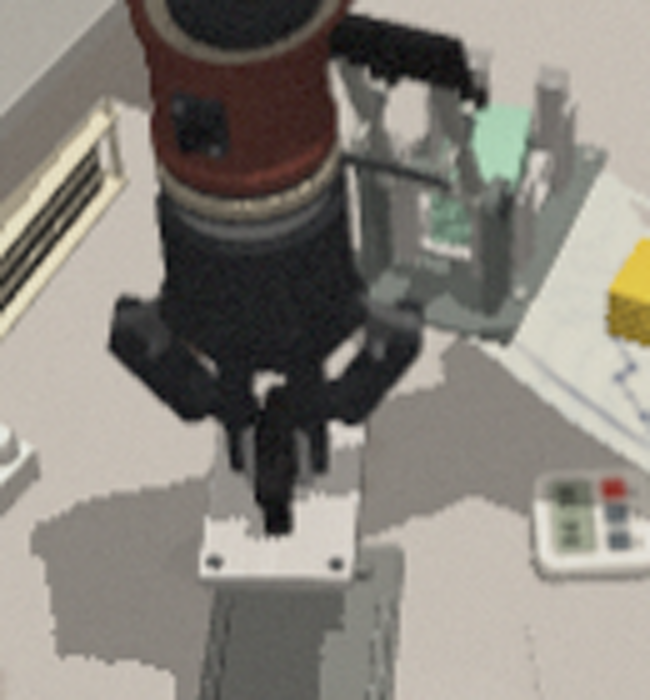

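The lid is out and level in the gripper, with its near end at (275,575). The dock slot below is empty. Next I measure the press from the first top picture.

```bash
python3 - <<'E'
from h import *
im=cv2.imread("pics/top0.png")[205:261,292:368]
cv2.imwrite("pics/p1.png",cv2.resize(im,None,fx=10,fy=10,interpolation=cv2.INTER_CUBIC))
W=[((.47,0.03,.30),1.87),((.50,-.10,.29),1.7),((.552,-.1366,.17),1.69)]
p,y=None,None
for q,yy in W: print(cmd(q,yy,p,y)); p,y=q,yy
E
```

```text
[-0.001  0.     0.105 -0.58  -0.355 -0.643]
[-0.    -0.     0.108 -0.665 -0.048  0.05 ]
[ 0.    -0.     0.006 -0.215  0.234  0.6  ]
```

View pics/p1.png

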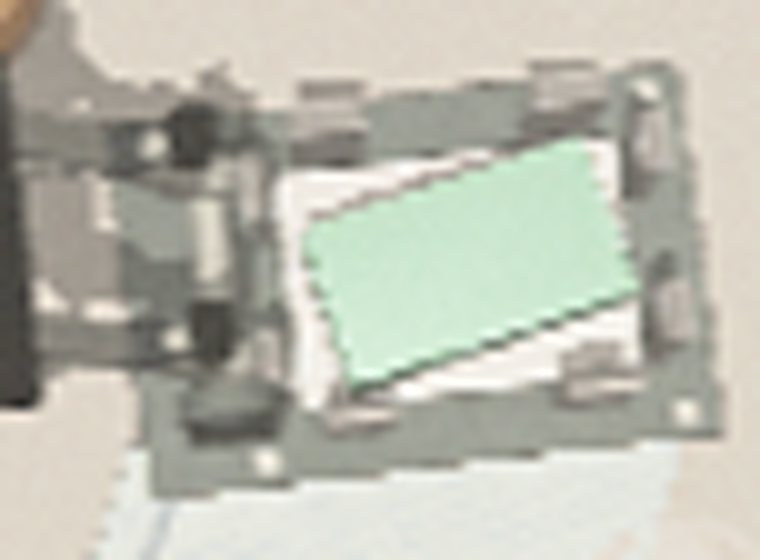

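p1 shows the bed-plate corners near (280,172), (612,142), (640,362) and (300,405). The +x guide tops are at (332,87) and (564,65), their feet at (330,150) and (561,128), and the base corners at (158,497), (722,435) and (683,65).

```bash
python3 - <<'E'
from h import *
T=lambda a:np.array(a)/10.+[292-.05,205-.05]
w=px("top",T([(280,172),(612,142),(640,362),(300,405)]),.012); print('bed',w.round(4).tolist(),w.mean(0))
w=px("top",T([(332,87),(564,65),(448,76)]),.071); print('gtop',w.round(4).tolist())
w=px("top",T([(330,150),(561,128)]),.012); print('gfoot',w.round(4).tolist(),w.mean(0))
w=px("top",T([(722,435),(683,65),(158,497)]),.01); print('base',w.round(4).tolist())
# predicted features for candidates
for c in((.5525,-.1366),(.5525,-.1390)):
  th=.11; Rm=np.array([[np.cos(th),-np.sin(th)],[np.sin(th),np.cos(th)]])
  f=lambda x,y,z:((proj("top",[[*(Rm@[x,y]+c),z]])-[292,205])*10).round()[0].tolist()
  print(c,[(q,f(*q)) for q in[(.03475,.032,.012),(.03475,-.032,.012),(.039,.032,.071),(.039,-.032,.071),(-.039,.032,.071),(-.039,-.032,.071),(.023,-.053,.071),(-.023,-.053,.071),(.023,-.04875,.012),(-.023,-.04875,.012),(-.024,.066,.082),(.024,.066,.082)]])
E
```

```text
bed [[0.5816, -0.0997, 0.012], [0.5907, -0.1911, 0.012], [0.5298, -0.1988, 0.012], [0.5173, -0.1056, 0.012]] [ 0.55482048 -0.14879651  0.012     ]
gtop [[0.5956, -0.1135, 0.071], [0.6019, -0.1743, 0.071], [0.5988, -0.1439, 0.071]]
gfoot [[0.5878, -0.1134, 0.012], [0.5944, -0.177, 0.012]] [ 0.59113962 -0.14521625  0.012     ]
base [[0.51, -0.2214, 0.01], [0.6126, -0.2109, 0.01], [0.4919, -0.067, 0.01]]
(0.5525, -0.1366) [((0.03475, 0.032, 0.012), [284.0, 165.0]), ((0.03475, -0.032, 0.012), [515.0, 141.0]), ((0.039, 0.032, 0.071), [282.0, 116.0]), ((0.039, -0.032, 0.071), [525.0, 91.0]), ((-0.039, 0.032, 0.071), [313.0, 411.0]), ((-0.039, -0.032, 0.071), [557.0, 386.0]), ((0.023, -0.053, 0.071), [611.0, 143.0]), ((-0.023, -0.053, 0.071), [630.0, 317.0]), ((0.023, -0.04875, 0.012), [580.0, 177.0]), ((-0.023, -0.04875, 0.012), [599.0, 342.0]), ((-0.024, 0.066, 0.082), [176.0, 363.0]), ((0.024, 0.066, 0.082), [157.0, 179.0])]
(0.5525, -0.139) [((0.03475, 0.032, 0.012), [293.0, 165.0]), ((0.03475, -0.032, 0.012), [524.0, 141.0]), ((0.039, 0.032, 0.071), [291.0, 116.0]), ((0.039, -0.032, 0.071), [534.0, 91.0]), ((-0.039, 0.032, 0.071), [322.0, 411.0]), ((-0.039, -0.032, 0.071), [566.0, 386.0]), ((0.023, -0.053, 0.071), [620.0, 143.0]), ((-0.023, -0.053, 0.071), [640.0, 317.0]), ((0.023, -0.04875, 0.012), [589.0, 177.0]), ((-0.023, -0.04875, 0.012), [607.0, 342.0]), ((-0.024, 0.066, 0.082), [185.0, 363.0]), ((0.024, 0.066, 0.082), [166.0, 180.0])]
```

Call:
{"method": "play_rows", "body": {"commands": [0,0,0.1,-0.58,-0.35,-0.64,1,0,0,0.1,-0.58,-0.35,-0.64,1,0,0,0.1,-0.58,-0.35,-0.64,1,0,0,0.1,-0.58,-0.35,-0.64,1,0,0,0.1,-0.58,-0.35,-0.64,1]}}

```text
t: 6.45
eef_pos: [0.4705, 0.0312, 0.2989]
ee_rot: [-3.139, -0.001, 1.879]
wrist_force: [0.0, 0.2, -2.9]
finger_gap: 0.015
grasp_force: 60.1
```

Call:
{"method": "play_rows", "body": {"commands": [0,0,0.11,-0.67,-0.05,0.05,1,0,0,0.11,-0.67,-0.05,0.05,1,0,0,0.11,-0.67,-0.05,0.05,1,0,0,0.11,-0.67,-0.05,0.05,1]}}

```text
t: 6.95
eef_pos: [0.502, -0.0986, 0.2883]
ee_rot: [-3.138, -0.003, 1.707]
wrist_force: [0.2, 1.0, -1.5]
finger_gap: 0.015
grasp_force: 60.0
```

```bash
python3 - <<'E'
from h import *
print(cmd((.5555,-.149,.15),1.68))
E
```

```text
[-0.002 -0.002  0.017 -0.288  0.233  0.69 ]
```

Call:
{"method": "play_rows", "body": {"commands": [0,0,0.017,-0.288,0.233,0.2,1,0,0,0.017,-0.288,0.233,0.4,1,0,0,0.017,-0.288,0.233,0.6,1,0,0,0.017,-0.288,0.233,0.69,1,0,0,0.017,-0.288,0.233,0.69,1,0,0,0.017,-0.288,0.233,0.69,1]}}

```text
t: 7.7
eef_pos: [0.5574, -0.1486, 0.1531]
ee_rot: [3.14, -0.001, 1.682]
wrist_force: [-0.6, 0.3, -1.2]
finger_gap: 0.015
grasp_force: 60.0
```

```bash
python3 - <<'E'
from h import *
pair("g3",(292,195,80,80),(270,185,80,80),5)
s=arm.get_state();print(s['eef_pos'],s['ee_rot'],s['wrist_force'],s['wrist_torque'])
E
```

```text
[ 0.55739452 -0.14970738  0.15350727] [3.13894113e+00 3.69128688e-04 1.68046006e+00] [ 0.79927662 -0.1561765  -1.58182216] [ 0.01569774 -0.01012036 -0.0228555 ]
```

View pics/g3.png

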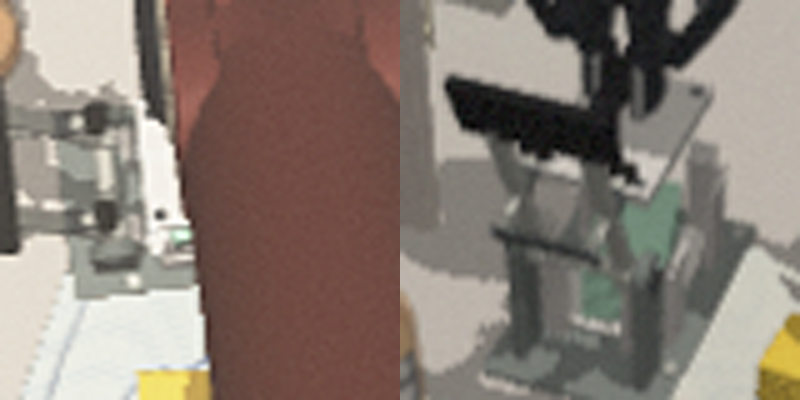

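In g3's scene half, the lid's -x/-y corner is at (712,95) and its -x/+y corner at (655,195). The -x guide tops are at about (705,150) and (655,265). In the top half, the lid's -x/+y corner is at (155,252).

```bash
python3 - <<'E'
from h import *
p=np.array([.5574,-.1497,.1535]); th=1.6805-np.pi/2
def loc(c,t,x,y,z): return [c[0]+np.cos(t)*x-np.sin(t)*y,c[1]+np.sin(t)*x+np.cos(t)*y,z]
vs=lambda P:((proj("scene",P)-[270,185])*5+[400,0]).round(1).tolist()
vt=lambda P:((proj("top",P)-[292,195])*5).round(1).tolist()
z=p[2]-.0425
L=[loc(p,th,x,y,z+.01) for x,y in((-.033,-.047),(-.033,.047),(.033,.047))]
print('lid',vs(L),vt(L))
for c in((.5555,-.149),(.558,-.149)):
  G=[loc(c,.11,x,y,zz) for zz in(.071,.012) for x,y in((-.038,-.032),(-.038,.032),(-.023,-.052),(-.023,.052),(.023,.052))]
  print(c,vs(G))
  B=[loc(c,.11,x,y,.012) for x,y in((-.032,.047),(.032,.047))]+[loc(c,.11,x,.066,.082) for x in(-.024,.024)]; print('bedtop',vt(B),vs(B))
E
```

```text
lid [[711.9, 77.1], [647.2, 186.6], [529.7, 155.5]] [[339.3, 208.8], [151.7, 228.0], [138.2, 97.5]]
(0.5555, -0.149) [[712.3, 167.6], [669.7, 242.6], [699.8, 138.5], [629.4, 259.9], [549.3, 238.0], [711.3, 245.4], [669.9, 320.6], [699.1, 216.2], [630.8, 337.8], [553.1, 316.0]]
bedtop [[150.1, 249.9], [138.1, 134.8], [111.9, 225.9], [102.5, 134.2]] [[649.5, 336.0], [541.6, 305.7], [620.8, 262.6], [536.3, 239.5]]
(0.558, -0.149) [[708.3, 166.1], [665.5, 241.1], [695.8, 137.2], [625.2, 258.3], [545.2, 236.5], [707.3, 243.9], [665.8, 319.1], [695.2, 214.8], [626.7, 336.3], [549.1, 314.5]]
bedtop [[150.1, 245.4], [138.2, 130.3], [111.9, 221.0], [102.6, 129.4]] [[645.5, 334.5], [537.7, 304.2], [616.6, 261.0], [532.2, 237.9]]
```

Call:
{"method": "play_rows", "body": {"commands": [0,0,0,0,-0.006,0.08,1,0,0,0,0,-0.006,0.14,1,0,0,0,0,-0.006,0.18,1,0,0,0,0,-0.006,0.2,1,0,0,0,0,-0.006,0.2,1]}}

```text
t: 8.43
eef_pos: [0.5552, -0.1507, 0.1118]
ee_rot: [-3.141, -0.0, 1.679]
wrist_force: [0.4, 0.3, -2.0]
finger_gap: 0.0153
grasp_force: 60.0
```

Call:
{"method": "play_rows", "body": {"commands": [0,0,0,0,0,0.02,1,0,0,0,0,0,0.03,1,0,0,0,0,0,0.03,1]}}

```text
t: 8.8
eef_pos: [0.5552, -0.1508, 0.1061]
ee_rot: [-3.141, -0.0, 1.679]
wrist_force: [1.0, -0.1, -3.0]
finger_gap: 0.0149
grasp_force: 60.0
```

Call:
{"method": "play_rows", "body": {"commands": [0,0,0,0,0,0.01,1,0,0,0,0,0,0.02,1,0,0,0,0,0,0.025,1,0,0,0,0,0,0.025,1]}}

```text
t: 9.3
eef_pos: [0.5552, -0.1507, 0.101]
ee_rot: [-3.141, -0.0, 1.679]
wrist_force: [0.2, 0.6, -3.2]
finger_gap: 0.0153
grasp_force: 60.0
```

Call:
{"method": "play_rows", "body": {"commands": [0,0,0,0,0,0.01,1,0,0,0,0,0,0.02,1,0,0,0,0,0,0.03,1,0,0,0,0,0,0.035,1,0,0,0,0,0,0.035,1]}}

```text
t: 9.93
eef_pos: [0.5552, -0.1507, 0.094]
ee_rot: [-3.141, -0.0, 1.679]
wrist_force: [-0.5, -0.3, -2.9]
finger_gap: 0.015
grasp_force: 60.0
```

Call:
{"method": "play_rows", "body": {"commands": [0,0,0,0,0,0.01,1,0,0,0,0,0,0.018,1,0,0,0,0,0,0.022,1,0,0,0,0,0,0.025,1,0,0,0,0,0,0.025,1]}}

```text
t: 10.55
eef_pos: [0.5552, -0.1508, 0.0895]
ee_rot: [-3.141, 0.0, 1.679]
wrist_force: [-1.3, 0.2, 1.1]
finger_gap: 0.015
grasp_force: 60.5
```

Call:
{"method": "play_rows", "body": {"commands": [0,0,0,0,0,0,0,0,0,0,0,0,0,0,0,0,0,0,0,0,0,0,0,0,0,0,0,0,0,0,0,0,0,0,0]}}

```text
t: 11.18
eef_pos: [0.5553, -0.1507, 0.0891]
ee_rot: [3.141, -0.0, 1.679]
wrist_force: [0.5, 0.0, 0.4]
finger_gap: 0.0428
grasp_force: 0.0
```

Call:
{"method": "play_rows", "body": {"commands": [0,0,0,0,0,-0.15,0,0,0,0,0,0,-0.35,0,0,0,0,0,0,-0.6,0,0,0,0,0,0,-0.85,0,0,0,0,0,0,-0.85,0]}}

```text
t: 11.8
eef_pos: [0.5578, -0.1506, 0.2638]
ee_rot: [3.132, 0.003, 1.679]
wrist_force: [0.0, 0.9, -0.1]
finger_gap: 0.0431
grasp_force: 0.0
```

Call:
{"method": "play_rows", "body": {"commands": [0,0,0,0,0,-0.35,1,0,0,0,0.3,0,-0.38,1,0,0,0,0.76,0,-0.38,1,0,0,0,0.76,0,-0.38,1,0,0,0,0.76,0,-0.38,1,0,0,0,0.76,0,-0.38,1]}}

```text
t: 12.55
eef_pos: [0.5387, -0.0013, 0.3342]
ee_rot: [-3.14, 0.001, 1.677]
wrist_force: [-0.4, -1.1, -0.5]
finger_gap: -0.0001
grasp_force: 0.0
```

```bash
python3 - <<'E'
from h import *
pair("g4",(275,190,110,80),(270,185,80,80),4)
s=arm.get_state();print(s['eef_pos'],s['ee_rot'],s['wrist_force'])
c=np.array([.5553,-.1507]);Y=np.array([-np.sin(.109),np.cos(.109)])
d=s['eef_pos'][:2]-c; print('local',[d@[np.cos(.109),np.sin(.109)],d@Y])
print(cmd((*(c+.148*Y),.222),1.68))
E
```

```text
[ 0.53887609 -0.00181927  0.33440208] [-3.14026634e+00  8.16786521e-04  1.67576286e+00] [ 0.28878643 -0.22481621 -0.01990758]
local [np.float64(-0.00013055247704725454), np.float64(0.14978383749962798)]
[-0.001  0.001 -0.003 -0.008  0.001  0.562]
```

View pics/g4.png

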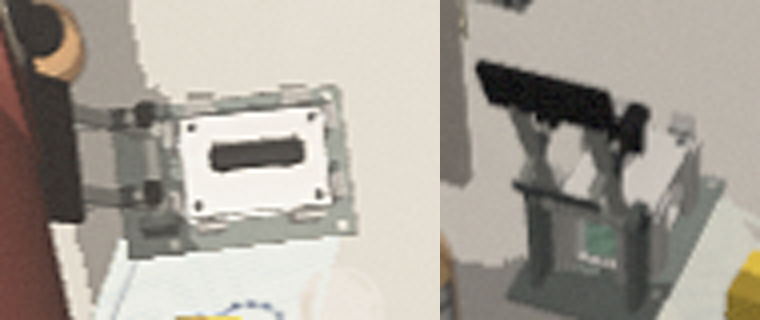

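The lid lies home between the guides in the top half, with corners at (180,120), (322,108), (332,200) and (188,218). The bail still leans left, with its paddle at (62,148).

Call:
{"method": "play_rows", "body": {"commands": [0,0,0,0.13,0,0.1,1,0,0,0,0.13,0,0.3,1,0,0,0,0.13,0,0.5,1,0,0,0,0.13,0,0.55,1,0,0,0,0.13,0,0.55,1]}}

```text
t: 13.28
eef_pos: [0.5364, 0.0254, 0.2252]
ee_rot: [-3.141, -0.0, 1.678]
wrist_force: [0.0, 0.1, -0.4]
finger_gap: -0.0003
grasp_force: 0.0
```

Call:
{"method": "play_rows", "body": {"commands": [0,0,0,-0.06,0,0,1,0,0,0,-0.12,0,0,1,0,0,0,-0.16,0,0,1,0,0,0,-0.2,0,0,1,0,0,0,-0.24,0,0,1,0,0,0,-0.28,0,0,1]}}

```text
t: 14.02
eef_pos: [0.5427, -0.0224, 0.2281]
ee_rot: [3.137, -0.009, 1.685]
wrist_force: [-5.5, 12.7, 16.5]
finger_gap: 0.0001
grasp_force: 4.3
```

Call:
{"method": "play_rows", "body": {"commands": [0,0,0,0.06,0,0,1,0,0,0,0.06,0,0,1,0,0,0,0.06,0,0,1]}}

```text
t: 14.4
eef_pos: [0.5405, -0.0185, 0.2248]
ee_rot: [-3.141, 0.001, 1.678]
wrist_force: [-0.1, -0.4, -0.8]
finger_gap: -0.0
grasp_force: 0.0
```

```bash
python3 - <<'E'
from h import *
s=arm.get_state();print(s['eef_pos'],s['ee_rot'],s['wrist_force'],s['wrist_torque'],s['joint_positions'])
pair("g5",(262,190,110,80),(265,165,80,80),4)
E
```

```text
[ 0.54048307 -0.01850603  0.22477567] [-3.14061058e+00  6.81768174e-04  1.67828049e+00] [-0.05454744 -0.44947105 -0.83598664] [ 0.04331889 -0.00851572  0.01055976] [ 0.32384272  0.51893068 -0.50129136  1.76926544  0.30240717  0.93138225
 -0.19710632]
```

View pics/g5.png

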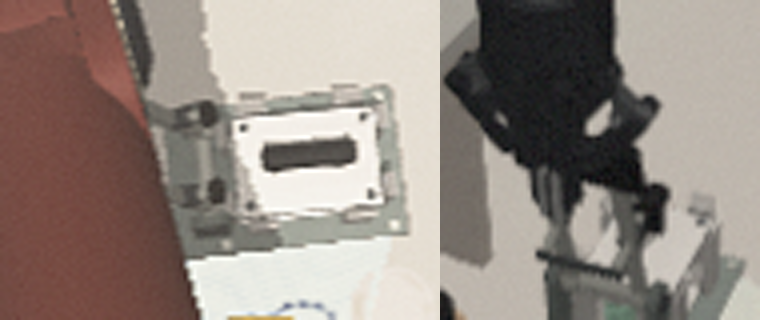

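Call:
{"method": "play_rows", "body": {"commands": [0,0,0,0,0,-0.08,1,0,0,0,0,0,-0.08,1,0,0,0,-0.04,0,-0.085,1,0,0,0,-0.08,0,-0.09,1,0,0,0,-0.12,0,-0.095,1,0,0,0,-0.16,0,-0.1,1,0,0,0,-0.2,0,-0.1,1]}}

```text
t: 15.38
eef_pos: [0.5457, -0.0528, 0.2466]
ee_rot: [3.138, -0.006, 1.683]
wrist_force: [-0.5, 7.1, 4.9]
finger_gap: -0.0003
grasp_force: 3.7
```

Call:
{"method": "play_rows", "body": {"commands": [0,0,0,-0.05,0,-0.01,1,0,0,0,-0.1,0,-0.01,1,0,0,0,-0.15,0,-0.01,1,0,0,0,-0.2,0,0,1,0,0,0,-0.25,0,0.015,1,0,0,0,-0.3,0,0.03,1,0,0,0,-0.35,0,0.055,1,0,0,0,-0.4,0,0.08,1]}}

```text
t: 16.38
eef_pos: [0.5558, -0.1346, 0.2311]
ee_rot: [3.136, -0.003, 1.681]
wrist_force: [0.1, 5.1, 7.3]
finger_gap: 0.0002
grasp_force: 3.5
```

Call:
{"method": "play_rows", "body": {"commands": [0,0,0,-0.06,0,0.02,1,0,0,0,-0.12,0,0.045,1,0,0,0,-0.175,0,0.07,1,0,0,0,-0.21,0,0.105,1,0,0,0,-0.24,0,0.14,1,0,0,0,-0.27,0,0.175,1,0,0,0,-0.295,0,0.215,1,0,0,0,-0.32,0,0.255,1,0,0,0,-0.345,0,0.3,1]}}

```text
t: 17.5
eef_pos: [0.5624, -0.2036, 0.1694]
ee_rot: [3.139, -0.003, 1.681]
wrist_force: [0.3, 5.0, 4.1]
finger_gap: -0.0
grasp_force: 2.8
```

Call:
{"method": "play_rows", "body": {"commands": [0,0,0,-0.02,0,0.04,1,0,0,0,-0.035,0,0.08,1,0,0,0,-0.05,0,0.115,1,0,0,0,-0.06,0,0.15,1,0,0,0,-0.068,0,0.175,1]}}

```text
t: 18.12
eef_pos: [0.5631, -0.2188, 0.134]
ee_rot: [3.141, -0.0, 1.679]
wrist_force: [1.0, 4.3, 4.5]
finger_gap: 0.0002
grasp_force: 2.6
```

Call:
{"method": "play_rows", "body": {"commands": [0,0,0,0,0,0.02,1,0,0,0,0,0,0.04,1,0,0,0,0,0,0.06,1,0,0,0,0,0,0.07,1]}}

```text
t: 18.62
eef_pos: [0.5632, -0.221, 0.1204]
ee_rot: [3.14, 0.003, 1.678]
wrist_force: [1.6, 1.0, 5.5]
finger_gap: -0.0001
grasp_force: 2.7
```

Call:
{"method": "play_rows", "body": {"commands": [0,0,0,0,0,0.01,1,0,0,0,0,0,0.015,1]}}

```text
t: 18.88
eef_pos: [0.5632, -0.2212, 0.1176]
ee_rot: [3.14, 0.003, 1.678]
wrist_force: [2.5, 0.4, 3.9]
finger_gap: -0.0003
grasp_force: 2.6
```

Call:
{"method": "play_rows", "body": {"commands": [0,0,0,0,0,0.008,1,0,0,0,0,0,0.016,1]}}

```text
t: 19.12
eef_pos: [0.5633, -0.2215, 0.1145]
ee_rot: [3.14, 0.004, 1.678]
wrist_force: [2.4, -0.6, 5.6]
finger_gap: 0.0004
grasp_force: 2.9
```

Call:
{"method": "play_rows", "body": {"commands": [0,0,0,0,0,0.008,1,0,0,0,0,0,0.012,1]}}

```text
t: 19.38
eef_pos: [0.5633, -0.2216, 0.1127]
ee_rot: [3.14, 0.004, 1.678]
wrist_force: [0.7, 0.7, 9.3]
finger_gap: 0.0
grasp_force: 4.8
```

Force is rising at about TCP z 0.113, so the feet are meeting the lid. I continue in fine steps.

Call:
{"method": "play_rows", "body": {"commands": [0,0,0,0,0,0.006,1,0,0,0,0,0,0.006,1]}}

```text
t: 19.62
eef_pos: [0.5634, -0.2216, 0.1118]
ee_rot: [3.14, 0.005, 1.678]
wrist_force: [-0.4, -0.5, 8.9]
finger_gap: -0.0001
grasp_force: 4.8
```

Call:
{"method": "play_rows", "body": {"commands": [0,0,0,0,0,0.008,1,0,0,0,0,0,0.008,1]}}

```text
t: 19.88
eef_pos: [0.5634, -0.2217, 0.1107]
ee_rot: [3.139, 0.005, 1.678]
wrist_force: [-0.2, -1.5, 12.1]
finger_gap: 0.0001
grasp_force: 6.0
```

Call:
{"method": "play_rows", "body": {"commands": [0,0,0,0,0,0.008,1,0,0,0,0,0,0.008,1]}}

```text
t: 20.12
eef_pos: [0.5634, -0.2217, 0.1097]
ee_rot: [3.139, 0.005, 1.677]
wrist_force: [-0.8, -0.3, 14.9]
finger_gap: -0.0
grasp_force: 7.5
```

Call:
{"method": "play_rows", "body": {"commands": [0,0,0,0,0,0.007,1,0,0,0,0,0,0.007,1,0,0,0,0,0,0.007,1]}}

```text
t: 20.5
eef_pos: [0.5634, -0.2218, 0.1089]
ee_rot: [3.139, 0.006, 1.677]
wrist_force: [-2.3, 0.1, 18.8]
finger_gap: 0.0003
grasp_force: 9.1
```

Call:
{"method": "play_rows", "body": {"commands": [0,0,0,0,0,-0.03,1,0,0,0,0,0,-0.06,1,0,0,0,0,0,-0.2,1,0,0,0,0,0,-0.5,1,0,0,0,0,0,-0.6,1,0,0,0,0,0,-0.6,1,0,0,0,0,0,-0.6,1]}}

```text
t: 21.38
eef_pos: [0.5611, -0.2192, 0.2237]
ee_rot: [-3.137, -0.001, 1.679]
wrist_force: [-0.1, -0.4, -0.4]
finger_gap: -0.0001
grasp_force: 0.0
```

```bash
python3 - <<'E'
from h import *
# scene: paddle dark blob -> world at z=.0865, compared with expected (local y -.0815)
c=np.array([.5553,-.1507]);t=.109
e=c+.0815*np.array([np.sin(t),-np.cos(t)])
q=proj("scene",[[*e,.0865]])[0]; print('expected',e,q)
im=arm.capture("scene"); x,y=(q-[28,26]).astype(int)
a=blob(im,x,y,56,52,70); print(a[0],a[1],a[2]); w=px("scene",[a[0]-[0,2.5]],.0865)[0]; print(w)
s=arm.get_state();print(s['eef_pos'],s['wrist_force'],s['t'])
E
```

```text
expected [ 0.56416592 -0.23171633] [326.46693859 199.79562932]
[326.08503342 201.5034008 ] 294 (29.98126792907715, 11.093070030212402)
[ 0.56672096 -0.23429704  0.0865    ]
[ 0.56115733 -0.21913273  0.22350258] [-0.19757726 -0.26104825  0.37022422] 21.425
```

```bash
python3 -c "
from rig import arm
print(arm.sign_off())"
```

```text
the job is handed in; nothing more can be done
None
```

I handed the job in at about 21 s: the lid lies home between the guides. I pressed the bail down with about 19 N, and a final picture put its paddle in the closed position after I let go. The sign-off gave no verdict, and I did not measure the bail's own holding force on the lid.

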